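# Stow the valve tool and clamp the canister shut

### The arm

A 6-joint arm with a two-finger parallel gripper is mounted at the origin on the work surface. World frame = base frame: x ahead of the robot, y to its left, z up, the work surface at z = 0. Lengths are in mm, angles in rad, forces in N, time in s.
With the tool pointing down it reaches from about 300 to 775 mm from the base axis. Payload 14.6 kg.
Tool frame: the origin (TCP) lies midway between the tips of the shut fingers; the grasp point (between the pads) lies 19 mm behind it (manip.grip_depth is the distance from the TCP to the grasp point, in mm); x points along the fingers, y is the direction in which the jaws open and shut, and the axes are right-handed (so a half turn about x gives the same grasp; the last joint's range is limited). The gripper opens to 94 mm and grips with 3 to 60 N. Pads are 16 mm wide; open, the fingers measure 119 mm over their backs; the gripper's body (75 mm by 177 mm) begins 78 mm behind the grasp point.
Start: joints at [-1.316, 0.3, 1.521, -0, 1.321, -0.067], TCP at [173.944, -521.759, 205.446] pointing down, gripper open.
Joint ranges: [-3.03, 3.03], [-0.79, 2.21], [0.23, 2.52], [-1.04, 4.18], [0, 3.07], [-2.55, 2.55]. Speed limits (rad/s): [2.22, 2.22, 2.57, 3.14, 3.14, 3.14].

### API

Orientations are given as [roll, pitch, yaw] about the fixed x, y, z axes, in that order (R = Rz(yaw) Ry(pitch) Rx(roll)).
In Python, from cell import readout, cams, ticket, manip gives the robot as it stands. The module is installed in compiled form; this text tells all that it offers.
- The arm moves only by the tool apply_moves, never from a script. Its argument "plan" is one flat list of numbers, 7 for each row, row after row: the turn, a rotation vector about the tool's x, y, z in rad, then the shift along the tool's x, y, z in m, then the opening in per cent of the stroke, from 0 (shut) to 100 (fully open). In form: [wx, wy, wz, x, y, z, fingers, wx, wy, wz, x, y, z, fingers, ...]. A call has 1 to 5 rows; each row shifts and turns the commanded pose from where the row before left it, along the tool's axes as they then stand; what a row does not reach is not made up. A row lasts 1/8 s, in which the tool goes at most 62.5 mm and 10.7 degrees, less where a joint would pass 70% of its speed; a pose out of reach is approached as far as the arm can. A call with a gripper value outside its range is refused whole. The fingers move at their own pace and stop on an object; "force" is the grip in N (left out, the last holds). Time passes only in rows, so rows that do not move let the fingers close. It gives the time, the measured TCP pose, the force and the opening at its end, in the units of the state.
- readout.read_state(): the state, without advancing time (a new reading comes with each control period).
- cams.camera(name): name is "side" or "top"; returns a dict with "image" (384x512x3 uint8, red, green, blue), "fovy" (degrees; the focal length in pixels is half the picture's height over the tangent of half this angle, whatever the lens; pixels are square), "cx", "cy" (the principal point, pixels), "position" and "orientation" of the camera in the world. Camera axes: x right, y down, z forward; pixel columns grow to the right and rows downward; lengths in mm; the calibration is good to about 2 mm. A picture is of the moment at which its call begins. There is no depth.
- ticket.sign_off(): hands the job in, once; it reports no verdict.
The state is a dict: "clock": time; "joints": joint angles; "qd": joint speeds; "effort": joint torques, N m; "eef_pos": TCP position; "eef_rot": TCP orientation; "wrist_force": force on the tool from outside, world axes, zero at the start; "moment": the same for the moment, N m; "finger_gap": finger opening in mm.
Only numpy, scipy, OpenCV 4.12 (cv2) and the standard library are available. Lean on these libraries where they do the work, as an engineer would, in place of code of your own. Each camera call takes 0.05 s, during which the arm holds its last target.

### The job

Put the small T-handled valve tool from the tray into the open canister, then take the canister's lid off its sloping rest and nest it upright and fully home in the mouth. Then swing the canister's wire bail up over the knob of the lid and past the top until it meets its stop and clamps the lid down. Leave the two tire levers, the rasp and the mini pump where they lie.

Things in the scene. Friction and masses are not known exactly. Their poses are not given: they have to be found in the camera images.
- valve_tool: Small plain steel T-shaped valve tool lying flat in the tray, loose, about 0.035 kg. Barrel along its own x: 40 mm long (x -16 to +24), 11 mm wide, 11 mm high, a 7 mm brass nose 8 mm long beyond +x; cross handle 30 mm long along y, 9 mm wide, at x = -16.5 mm. Origin: underside, on the tray floor, 4 mm behind the middle of the barrel. z is up.
- tray: Aluminium tray fixed on the counter, 170 mm (x) by 150 mm (y), rim 13 mm high and 3 mm thick, floor 3 mm thick. Origin: centre of the underside, on the counter.
- canister: Open round aluminium canister on a 120 x 130 x 30 mm wooden block, fixed. Origin: centre of the block's underside; z up, the canister's axis; -x the side to which the open bail hangs; y the bail's pivot axis. Body 88 mm outside, 80 mm inside; inner floor 34 mm above the counter; from 90 to 108 mm height the mouth flares as a taper from 80 to about 99 mm inside, 108 mm outside.
- mouth (a point): Centre of the canister's mouth in the plane of the rim, 108 mm above the counter; axes as the canister.
- lid: Loose round aluminium lid, about 0.16 kg, lying plug-down in its sloping rest. Origin: centre of the flange's underside; z is the lid's axis, out through the knob. Flange 112 mm across, z 0 to 6 mm; under it a tapered plug, 76 mm across at its bottom (z = -18) and 96 mm at the flange. Nested home, the origin is within about 1 mm of mouth.
- lid_knob (a point): Point on the axis of the lid's black round-headed knob, 27 mm out along the lid's z from its origin; axes as the lid. The knob is 40 mm in diameter, cylindrical from z = 6 to 22 mm of the lid, with a half-ball on it up to z = 42 mm.
- lid_rest: Aluminium rest, fixed: base plate 130 x 120 x 8 mm with a tapered ring on two cheeks, in which the lid's plug lies. The ring's axis leans 25 degrees from vertical towards the rest's own -x; the lid's origin lies 85 mm above the counter over the rest's centre. Draw the lid out along its own z. Origin: centre of the base's underside.
- bail (a joint): Angle of the wire bail about its pivot axis (rad): 0 upright over the canister, positive hanging out to the canister's -x side (starts at about 1.1 to 1.5, limit 1.75), -0.17 at its stop just past the top, which is clamped. Slight friction (0.06 N m) holds it anywhere while it is free.
- bail_pivot (a point): Middle of the bail's pivot axis, on the canister's axis, 68 mm above the counter; axes as the canister, the bail turns about its y. The pivots are sprung: they can rise up to 9 mm (3500 N/m) and sit down when free. The steel wire bail is 140 mm between its legs.
- bail_roller (a point): Middle of the free-turning roller, 10 mm in diameter, on the bail's cross wire, 82 mm from the pivot axis. With the lid home it meets the knob at about 0.21 rad and rides over it, which lifts the bail 5 mm at 0 rad (about 17 N); past the top it snaps on to the stop, where the bail stays lifted about 1.5 to 2 mm and clamps the lid with about 5 N.
- bail_tab (a point): Middle of the black finger tab on the bail, 111 mm from the pivot axis, outside the cross wire. The tab is 22 mm wide along the pivot axis, 9 mm thick and 30 mm long outward along the bail (its own z, pointing away from the pivot).
- tire_lever_a: Bystander: loose black plastic tire lever, 122 mm long along x, up to 17 mm wide, 8 mm high. Origin: underside of its middle.
- tire_lever_b: Bystander: second black tire lever, the same.
- rasp: Bystander: loose steel rasp with a round wooden handle, 245 mm long along x (x -120 to +125), 22 mm high. Origin: underside.
- mini_pump: Bystander: loose chrome mini pump, 216 mm long along x (x -96 to +120), about 28 mm thick. Origin: underside.
There are look-alikes about, which are no part of the job. Leave any green or pink look-alike of the canister alone.

How it is judged (in metres and radians):
On the way, in this order (a step that is already met when the one before it is completed fails the run):
1. the valve tool lies inside the canister, let go (horizontal distance between valve_tool and mouth below 0.04 m and z of valve_tool in the frame of canister between 0.02 and 0.075 m and contact force between the fingers and valve_tool below 0.1 N and linear speed of valve_tool below 0.05 m/s), for 0.2 s.
2. the lid is nested home and let go, the valve tool inside, while the bail is still open (horizontal distance between valve_tool and mouth below 0.04 m and z of valve_tool in the frame of canister between 0.02 and 0.075 m and horizontal distance between lid and mouth below 0.004 m and distance between lid and mouth below 0.005 m and angle between lid's own z axis and vertical below 0.07 rad and contact force between the fingers and lid below 0.1 N and value of joint bail above 0.6 rad), for 0.2 s.
3. the bail has gone over the top to its stop with the lid home (horizontal distance between lid and mouth below 0.004 m and distance between lid and mouth below 0.005 m and angle between lid's own z axis and vertical below 0.07 rad and value of joint bail below -0.12 rad), for 0.2 s.
At the end, for the whole second after the job is handed in: The valve tool lies inside the canister; the lid is nested in the mouth (within 4 mm of centre and 5 mm of home, tilted under 0.07 rad); the bail stands past the top at its stop (below -0.12 rad) and presses on the lid with over 2 N; all at rest and let go (all of step 3 and horizontal distance between valve_tool and mouth below 0.04 m and z of valve_tool in the frame of canister between 0.02 and 0.075 m and contact force between bail and lid above 2 N and linear speed of lid below 0.02 m/s and linear speed of valve_tool below 0.05 m/s); the robot touches nothing.
It fails at once if a tire lever, the rasp or the mini pump was shifted by more than 30 mm (distance of any of tire_lever_a, tire_lever_b, rasp, mini_pump from where it was at the start of the episode above 0.03 m).
It also fails if it takes over 64 s, if anything falls off the work surface, if the arm or the gripper's body presses on something with over 40 N, if the wrist force passes 120 N, or if a joint passes its speed limit or range.

## Working session

There is one attempt and no reset: what is moved stays moved. The work goes in short steps, Python scripts to look and compute and a tool call to move; the robot and the scene stay as the last step left them, time stands still between calls to the robot, and variables do not carry over. Pictures are saved under pics/ and viewed, and the job is handed in when it is done.

Besides the shell and the picture viewer there is one more tool, called after ">>>" by a JSON object that holds its "api" and its "payload". apply_moves: Moves the arm, as the interface text tells. Its arguments: {"type":"object","properties":{"plan":{"type":"array","items":{"type":"number"}},"force":{"type":"number"}},"required":["plan"]}

```bash
mkdir -p pics; ls; cat > h.py <<'E'
import sys
import numpy as np, cv2
from scipy.spatial.transform import Rotation as Ro
from cell import readout, cams, ticket, manip
def shot(n,f):
    c=cams.camera(n); cv2.imwrite(f'pics/{f}.png',c['image'][:,:,::-1]); return c
E
python3 - <<'E'
from h import *
print(readout.read_state())
for n in('side','top'):
    c=shot(n,n+'0'); print({k:v for k,v in c.items() if k!='image'})
print(readout.read_state()['clock'],[x for x in dir(manip) if x[0]!='_'])
E
```

```text
pics
{'clock': 0.0, 'joints': array([-1.31562766e+00,  3.00441967e-01,  1.52158506e+00,  7.26699831e-06,
        1.32071202e+00, -6.65989160e-02]), 'qd': array([-0.00011174, -0.00033241,  0.00041767, -0.00122181, -0.00107907,
        0.00038559]), 'effort': array([-1.40032909e-03, -5.31808019e+01, -3.52734518e+01,  7.07320590e-02,
        2.44048942e-02, -1.07267044e-04]), 'eef_pos': array([ 173.86608413, -521.51357923,  204.90063043]), 'eef_rot': array([-1.64353513,  1.5696499 ,  1.8198233 ]), 'wrist_force': array([ 0.75990066,  0.08692514, -0.17048731]), 'moment': array([-0.01195728, -0.01163912,  0.05215195]), 'finger_gap': 94.19652576420988}
{'fovy': 48.87918482970878, 'cx': 254.07801575119157, 'cy': 194.09927477978462, 'position': array([546.51458663, 929.9834138 , 934.32511398]), 'orientation': array([-2.28379338, -0.01297293, -3.10587335])}
{'fovy': 56.42795106755659, 'cx': 254.2103517128298, 'cy': 194.32718290096298, 'position': array([511.24808987,  19.22928854, 934.19570809]), 'orientation': array([-3.08741917, -0.03324725, -1.56522136])}
0.1 ['Unreachable', 'grip_depth']
```

View pics/side0.png

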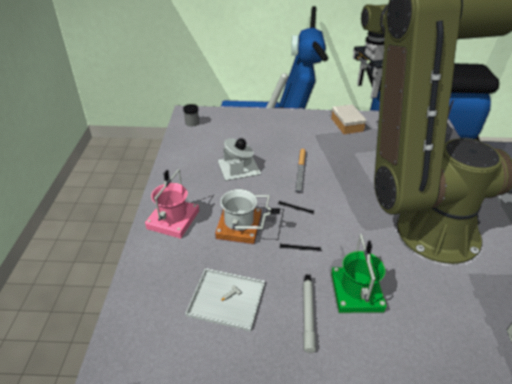

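View pics/top0.png

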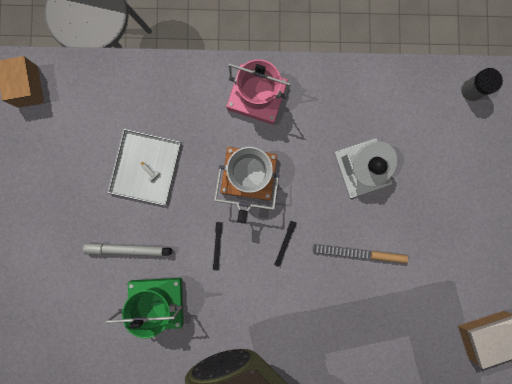

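The top view shows three canisters: pink (258,85), green (150,310) and a silver one on a wooden block (249,172). The silver one fits, being aluminium on wood. Only one lid is in view, on its rest at (375,165), and one tool, in the tray at (150,172). I'll enlarge these.

```bash
python3 - <<'E'
from h import *
t=cv2.imread('pics/top0.png'); s=cv2.imread('pics/side0.png')
def crop(im,x,y,w,h,k): return cv2.resize(im[y:y+h,x:x+w],None,fx=k,fy=k,interpolation=cv2.INTER_CUBIC)
a=np.hstack([crop(t,205,140,90,90,4),crop(t,335,130,70,90,4)])
cv2.imwrite('pics/c1.png',a[:, :760])
b=np.hstack([crop(t,105,125,80,80,4),crop(s,205,180,100,80,4)])
cv2.imwrite('pics/c2.png',b)
E
```

```text
(no output)
```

View pics/c1.png

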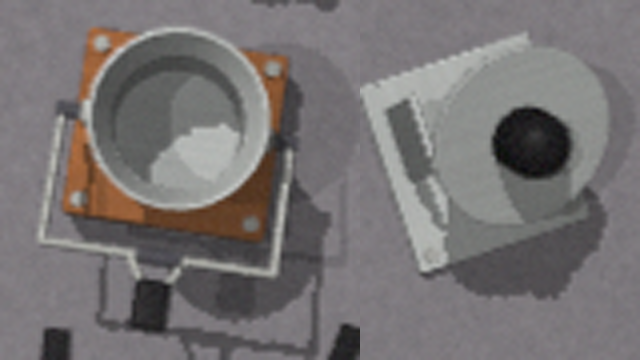

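View pics/c2.png

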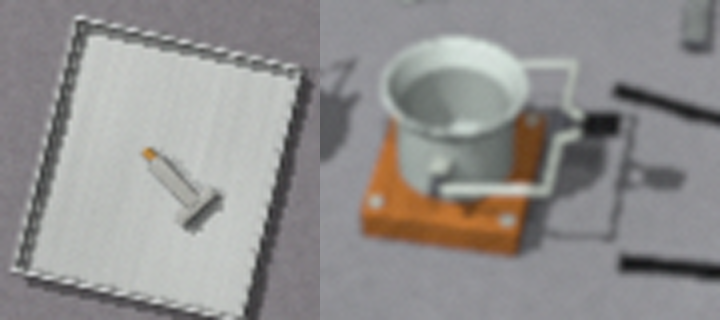

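```bash
cat >> h.py <<'E'
def setup(c):
    f=192/np.tan(np.radians(c['fovy']/2)); R=Ro.from_euler('xyz',c['orientation']).as_matrix()
    return f,R,np.array(c['position']),c['cx'],c['cy']
def ray(c,u,v):
    f,R,p,cx,cy=setup(c); d=R@np.array([(u-cx)/f,(v-cy)/f,1]); return p,d/np.linalg.norm(d)
def plane(c,u,v,z):
    p,d=ray(c,u,v); return p+d*(z-p[2])/d[2]
def proj(c,X):
    f,R,p,cx,cy=setup(c); q=R.T@(np.array(X)-p); return f*q[0]/q[2]+cx,f*q[1]/q[2]+cy
def tri(c1,a,c2,b):
    p,d=ray(c1,*a);q,e=ray(c2,*b)
    A=np.stack([d,-e],1);t=np.linalg.lstsq(A,q-p,rcond=None)[0]
    x=p+d*t[0];y=q+e*t[1];return (x+y)/2,np.linalg.norm(x-y)
import pickle
E
python3 - <<'E'
from h import *
np.set_printoptions(precision=1,suppress=True)
T=cams.camera('top');S=cams.camera('side')
pickle.dump((T,S),open('c0.pkl','wb'))
P=lambda x,y:((x)/4+205-.4,(y)/4+140-.4)
# canister
sc=[plane(T,*P(x,y),31) for x,y in((101,43),(272,70),(78,198),(250,224))]
print('screws',[s[:2] for s in sc],np.mean(sc,0))
print('rim',plane(T,*P(178,118),108),plane(S,238.4,201.6,108), tri(T,P(178,118),S,(238.4,201.6)))
# piv posts, tab
print('tab',tri(T,P(151,305),S,(205+283/4-.4,180+124/4-.4)))
print('bailcorners',tri(T,P(42,240),S,(205+228/4,180+188/4)),tri(T,P(275,272),S,(205+255/4,180+64/4)))
# lid: knob black
def black(im,x,y,w,h,t=60):
    m=(im[y:y+h,x:x+w].max(2)<t).astype(np.uint8)
    n,l,s,ce=cv2.connectedComponentsWithStats(m); i=1+np.argmax(s[1:,4]); return ce[i]+[x,y],s[i]
kt=black(T['image'],360,150,35,30);ks=black(S['image'],228,132,25,22)
print(kt,ks); print('knob',tri(T,kt[0],S,ks[0]))
Q=lambda x,y:((x-360)/4+335-.4,(y)/4+130-.4)
pc=[plane(T,*Q(x,y),8) for x,y in((362,90),(527,35),(425,271),(590,215))]
print('plate',[p[:2] for p in pc])
W=lambda x,y:(x/4+105-.4,y/4+125-.4)
for n,z,x,y in(('nose',8,148,153),('bar',14,175,184),('h1',14,183,228-8),('h2',14,215,192),('trays',13,0,0)):
    print(n,plane(T,*W(x,y),z))
print('tray',[plane(T,*W(x,y),14)[:2] for x,y in((80,18),(305,70),(15,272),(245,320))])
E
```

```text
screws [array([671.8,  52. ]), array([655.7, -56.9]), array([573.1,  65.6]), array([557.4, -43.2])] [614.5   4.4  31. ]
rim [614.8   4.2 108. ] [614.6  10.5 108. ] (array([615.3,   4.1, 102.3]), np.float64(0.43423772001272565))
tab (array([505.8,  19.1,  85.1]), np.float64(0.8627884458475654))
bailcorners (array([543.8,  84.2,  80.5]), np.float64(1.2949532590523836)) (array([525.8, -55.2,  76.5]), np.float64(1.1597995460442034))
(array([377.4, 165.5]), array([  8,   7,  19,  18, 263], dtype=int32)) (array([240.7, 144. ]), array([ 8,  7, 10, 11, 84], dtype=int32))
knob (array([ 627. , -300.4,   99.9]), np.float64(0.8607442883350895))
plate [array([ 674.5, -223.5]), array([ 712.4, -333.8]), array([ 555.6, -264.2]), array([ 593.3, -374.2])]
nose [640.8 279.7   8. ]
bar [620.2 260.4  14. ]
h1 [597.1 254.9  14. ]
h2 [615.3 234.9  14. ]
trays [738.1 374.7  13. ]
tray [array([726.8, 323.2]), array([694.9, 179. ]), array([563., 360.]), array([533.4, 214.3])]
```

```bash
cat >> h.py <<'E'
def overlay(c,pts,x,y,w,h,k,f):
    im=cv2.resize(c['image'][y:y+h,x:x+w,::-1],None,fx=k,fy=k,interpolation=cv2.INTER_CUBIC)
    for X,col in pts:
        u,v=proj(c,X); cv2.circle(im,(int((u+.5-x)*k),int((v+.5-y)*k)),2,col,-1)
    cv2.imwrite(f'pics/{f}.png',im); return im
def circ(o,R,r,z,col,n=40): return [(o+R@np.array([r*np.cos(a),r*np.sin(a),z]),col) for a in np.linspace(0,2*np.pi,n)]
E
cat > ov.py <<'E'
from h import *
T,S=pickle.load(open('c0.pkl','rb'))
Rc=Ro.from_euler('z',-.146).as_matrix(); oc=np.array([614.6,4.3,0])
pts=circ(oc,Rc,54,108,(0,0,255))
pts+=[(oc+Rc@np.array([x,y,30]),(0,255,0)) for x in(-60,60) for y in(-65,65)]
for a in (1.3,1.4,1.5): pts+=[(oc+Rc@np.array([-r*np.sin(a),0,68+r*np.cos(a)]),(255,0,255)) for r in (82,96,126)]
ol=np.array([634,-299,85.]); ax=np.array([-.946,-.324,0]); 
yaw=np.arctan2(.324,.946)
Rr=Ro.from_euler('z',yaw).as_matrix(); Rl=Rr@Ro.from_euler('y',-np.radians(25)).as_matrix()
pl=circ(ol,Rl,56,6,(0,0,255))+circ(ol,Rl,20,22,(0,255,0))
pl+=[(ol*[1,1,0]+Rr@np.array([x,y,8]),(255,0,0)) for x in(-65,65) for y in(-60,60)]
a=overlay(T,pts,205,140,90,100,4,'x');b=overlay(S,pts,205,180,90,100,4,'x')
cv2.imwrite('pics/ov1.png',np.hstack([a,b]))
a=overlay(T,pl,330,125,80,80,4,'x');b=overlay(S,pl,205,130,80,80,4,'x')
cv2.imwrite('pics/ov2.png',np.hstack([a,b]))
E
python3 ov.py
```

```text
(no output)
```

View pics/ov1.png

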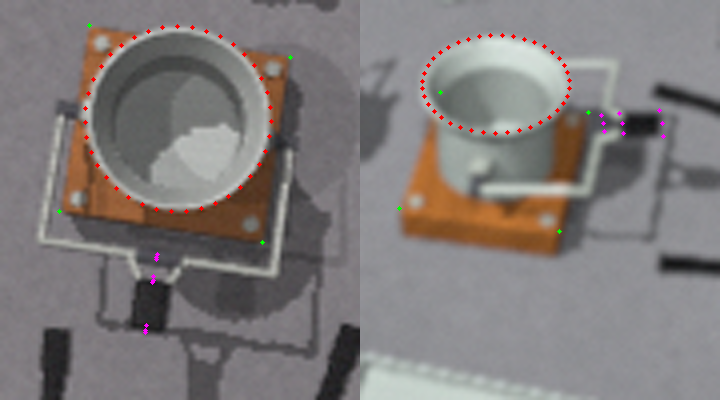

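View pics/ov2.png

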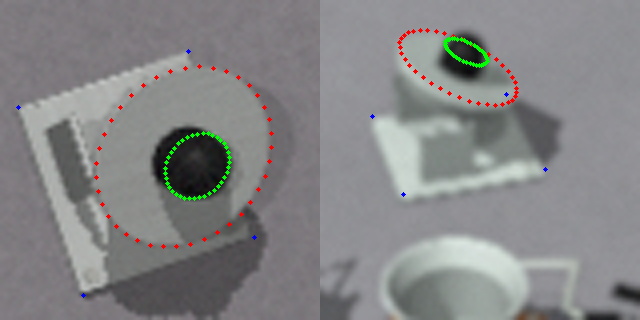

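```bash
cat > ov3.py <<'E'
from h import *
exec(open('ov.py').read().split("a=overlay(T,pts")[0].split('\n',1)[1])
a=overlay(T,[],335,130,72,70,5,'x');b=overlay(S,[],212,130,55,60,6,'x')[:350]
cv2.imwrite('pics/ov3.png',np.hstack([a,b]))
# lean alternatives: print tilt rotated
pl=circ(ol,Rl,56,6,(0,0,255),24)+circ(ol,Rl,20,22,(0,255,0),24)
a=overlay(T,pl,335,130,72,70,5,'x');b=overlay(S,pl,212,130,55,60,6,'x')[:350]
cv2.imwrite('pics/ov4.png',np.hstack([a,b]))
E
python3 ov3.py
```

```text
(no output)
```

View pics/ov3.png

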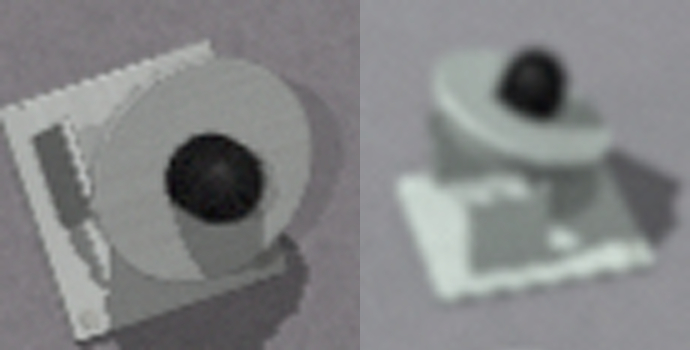

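View pics/ov4.png

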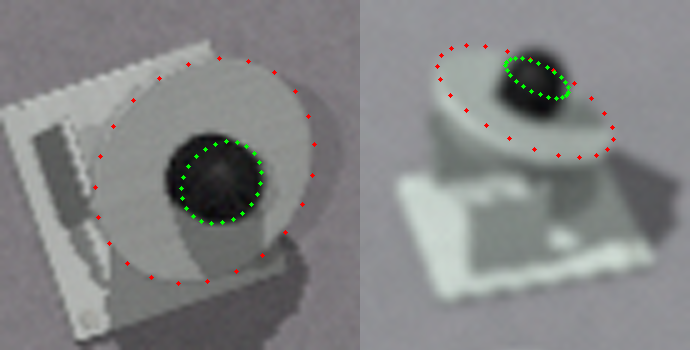

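```bash
cat >> h.py <<'E'
def go(pos,xd,yd):
    """print tool-frame rotvec & shift (mm, in current tool axes, and in target axes)"""
    s=readout.read_state(); R=Ro.from_euler('xyz',s['eef_rot']).as_matrix()
    x=np.array(xd,float);x/=np.linalg.norm(x);y=np.array(yd,float);y-=x*(x@y);y/=np.linalg.norm(y)
    out=[]
    for sg in(1,-1):
        G=np.stack([x,sg*y,np.cross(x,sg*y)],1)
        rv=Ro.from_matrix(R.T@G).as_rotvec(); d=np.array(pos)-s['eef_pos']
        print('rotvec',rv.round(3),'deg',np.degrees(np.linalg.norm(rv)).round(1),'| shift now-axes',(R.T@d).round(1),'| shift target-axes',(G.T@d).round(1))
def st():
    s=readout.read_state(); R=Ro.from_euler('xyz',s['eef_rot']).as_matrix()
    print('t',round(s['clock'],2),'pos',s['eef_pos'].round(1),'x',R[:,0].round(3),'y',R[:,1].round(3),'J',s['joints'].round(2),'F',s['wrist_force'].round(1),'gap',s['finger_gap'].round(1))
E
python3 - <<'E'
from h import *
st(); a=np.radians(134)
go([621.5,260,150],[0,0,-1],[np.cos(a),np.sin(a),0])
E
```

```text
Traceback (most recent call last):
  File "h.py", line 38, in st
    print('t',round(s['clock'],2),'pos',s['eef_pos'].round(1),'x',R[:,0].round(3),'y',R[:,1].round(3),'J',s['joints'].round(2),'F',s['wrist_force'].round(1),'gap',s['finger_gap'].round(1))
                                                                                                                                                                   ^^^^^^^^^^^^^^^^^^^^^
AttributeError: 'float' object has no attribute 'round'
```

```bash
sed -i "s/s\['finger_gap'\].round(1)/round(s['finger_gap'],1)/" h.py
python3 - <<'E'
from h import *
st(); a=np.radians(134)
go([621.5,260,150],[0,0,-1],[np.cos(a),np.sin(a),0])
E
```

```text
t 0.2 pos [ 173.9 -521.6  205.1] x [-0.     0.001 -1.   ] y [ 0.316 -0.949 -0.001] J [-1.32  0.3   1.52  0.    1.32 -0.07] F [-1.2  0.6  0. ] gap 93.9
rotvec [2.695e+00 1.000e-03 0.000e+00] deg 154.4 | shift now-axes [  55.6 -599.9 -671.8] | shift target-axes [ 55.1 251.3 864.9]
rotvec [-0.446 -0.     0.001] deg 25.6 | shift now-axes [  55.6 -599.9 -671.8] | shift target-axes [  55.1 -251.3 -864.9]
```

>>> {"api": "apply_moves", "payload": {"plan": [0,0,0,0,-0.0353,-0.0395,60,0,0,0,0,-0.0353,-0.0395,60,0,0,0,0,-0.0353,-0.0395,60,0,0,0,0,-0.0353,-0.0395,60,0,0,0,0,-0.0353,-0.0395,60]}}

```text
clock: 0.82
eef_pos: [306.0, -290.3, 205.5]
eef_rot: [2.281, 1.571, -0.539]
wrist_force: [0.1, -0.2, 0.1]
finger_gap: 56.5
```

>>> {"api": "apply_moves", "payload": {"plan": [0,0,0,0,-0.0353,-0.0395,60,0,0,0,0,-0.0353,-0.0395,60,0,0,0,0,-0.0353,-0.0395,60,0,0,0,0,-0.0353,-0.0395,60,0,0,0,0,-0.0353,-0.0395,60]}}

```text
clock: 1.45
eef_pos: [437.6, -60.2, 205.6]
eef_rot: [2.531, 1.57, -0.289]
wrist_force: [0.3, -1.2, 0.4]
finger_gap: 56.7
```

>>> {"api": "apply_moves", "payload": {"plan": [0,0,0,0,-0.0353,-0.0395,60,0,0,0,0,-0.0353,-0.0395,60,0,0,0,0,-0.0353,-0.0395,60,0,0,0,0,-0.0353,-0.0395,60,0,0,0,0,-0.0353,-0.0395,60]}}

```text
clock: 2.08
eef_pos: [569.1, 169.6, 205.3]
eef_rot: [0.172, 1.571, -2.648]
wrist_force: [0.2, -0.3, 0.4]
finger_gap: 56.5
```

>>> {"api": "apply_moves", "payload": {"plan": [0,0,0,0,-0.0353,-0.0395,50,0,0,0,0,-0.0353,-0.0395,50,-0.149,0,0,0.02,0,0,50,-0.149,0,0,0.02,0,0,50,-0.149,0,0,0.02,0,0,50]}}

```text
clock: 2.7
eef_pos: [621.0, 260.0, 144.3]
eef_rot: [-0.395, 1.57, -2.763]
wrist_force: [-0.1, -0.7, 1.1]
finger_gap: 47.1
```

```bash
python3 - <<'E'
from h import *
st(); a=np.radians(134)
go([621.5,260,6],[0,0,-1],[np.cos(a),np.sin(a),0])
c=shot('top','t1');cv2.imwrite('pics/t1c.png',cv2.resize(c['image'][100:220,90:220,::-1],None,fx=5,fy=5))
E
```

```text
t 2.7 pos [621.  260.  144.3] x [-0.001 -0.    -1.   ] y [ 0.699 -0.715 -0.   ] J [ 0.34  0.63  1.19 -0.    1.32  1.14] F [-0.1 -0.7  1.1] gap 47.1
rotvec [-3.136e+00 -0.000e+00  1.000e-03] deg 179.7 | shift now-axes [138.3   0.4  -0.4] | shift target-axes [138.3  -0.3   0.3]
rotvec [0.006 0.001 0.   ] deg 0.3 | shift now-axes [138.3   0.4  -0.4] | shift target-axes [138.3   0.3  -0.3]
```

View pics/t1c.png

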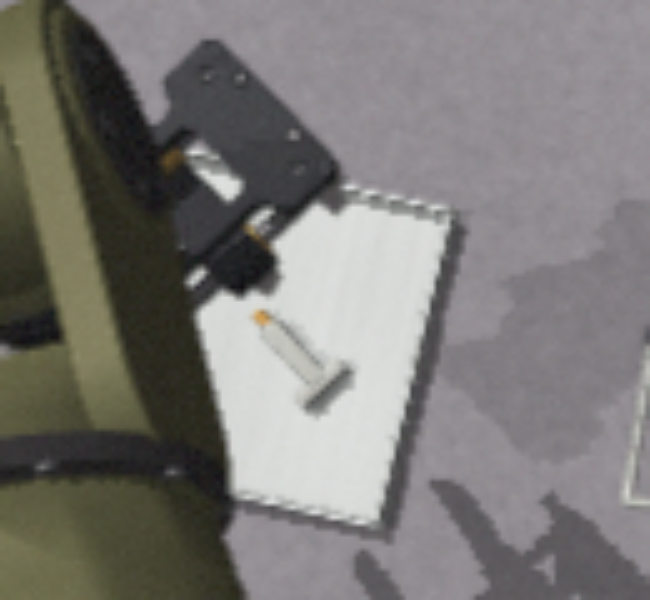

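>>> {"api": "apply_moves", "payload": {"plan": [0.03,0,0,0.04,0,0,50,0,0,0,0.04,0,0,50,0,0,0,0.036,0,0,50,0,0,0,0.016,0,0,50,0,0,0,0.005,0,0,50], "force": 15}}

```text
clock: 3.38
eef_pos: [621.3, 259.9, 8.4]
eef_rot: [-0.478, 1.57, -2.881]
wrist_force: [-0.5, -0.0, 0.0]
finger_gap: 47.0
```

>>> {"api": "apply_moves", "payload": {"plan": [0,0,0,0,0,0,0,0,0,0,0,0,0,0,0,0,0,0,0,0,0,0,0,0,0,0,0,0,0,0,0,0,0,0,0]}}

```text
clock: 4.0
eef_pos: [621.3, 260.0, 8.9]
eef_rot: [2.713, 1.57, 0.31]
wrist_force: [-0.2, 0.0, 3.1]
finger_gap: 10.9
```

>>> {"api": "apply_moves", "payload": {"plan": [0,0,0,-0.02,0,0,0,0,0,0,-0.04,0,0,0,0,0,0,-0.05,0,0,0,0,0,0,-0.05,0,0,0]}}

```text
clock: 4.5
eef_pos: [621.0, 259.9, 171.5]
eef_rot: [2.755, 1.57, 0.353]
wrist_force: [0.5, -0.2, -0.9]
finger_gap: 10.6
```

```bash
python3 - <<'E'
from h import *
st()
go([614.6,4.3,170],[0,0,-1],[0.699,-.715,0])
a=shot('top','t2');b=shot('side','s2');cv2.imwrite('pics/t2c.png',np.hstack([cv2.resize(a['image'][110:230,80:200,::-1],None,fx=3.3,fy=3.3),cv2.resize(b['image'][220:340,180:300,::-1],None,fx=3.3,fy=3.3)]))
E
```

```text
t 4.5 pos [621.  259.9 171.5] x [ 0.001  0.    -1.   ] y [ 0.673 -0.739  0.   ] J [0.34 0.6  1.16 0.   1.37 1.17] F [ 0.5 -0.2 -0.9] gap 10.6
rotvec [-0.035 -0.001 -0.   ] deg 2.0 | shift now-axes [  1.4 184.6 176.8] | shift target-axes [  1.5 178.3 183.2]
rotvec [ 3.106e+00 -1.000e-03  1.000e-03] deg 178.0 | shift now-axes [  1.4 184.6 176.8] | shift target-axes [   1.5 -178.3 -183.2]
```

View pics/t2c.png

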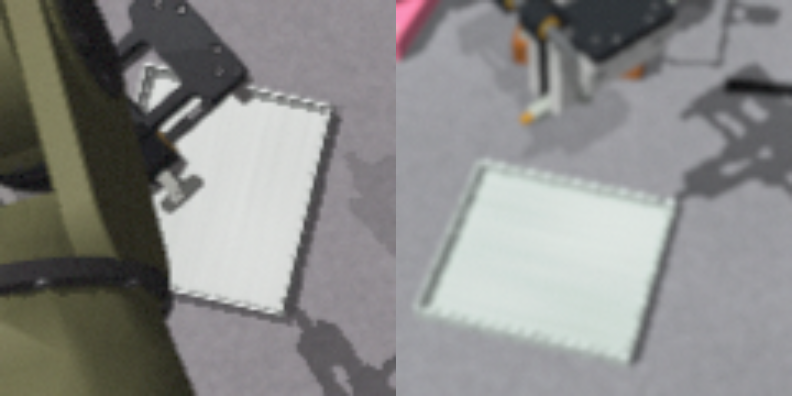

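The tool is held: gap 10.6 mm, brass nose at crop (530,118), and the tray is empty. Next I carry it to the canister.

>>> {"api": "apply_moves", "payload": {"plan": [0,0,0,0,0.037,0.0354,0,0,0,0,0,0.037,0.0354,0,0,0,0,0,0.037,0.0354,0,0,0,0,0,0.037,0.0354,0,0,0,0,0,0.0366,0.0352,0]}}

```text
clock: 5.22
eef_pos: [614.4, 2.8, 169.1]
eef_rot: [2.344, 1.57, -0.058]
wrist_force: [-0.3, -0.1, 0.2]
finger_gap: 10.7
```

>>> {"api": "apply_moves", "payload": {"plan": [0,0,0,0,0,0,0,0,0,0,0.035,0,0,0,0,0,0,0.035,0,0,0,0,0,0,0.035,0,0,0,0,0,0,0.02,0,0,0]}}

```text
clock: 5.85
eef_pos: [614.3, 5.3, 42.1]
eef_rot: [-0.853, 1.569, 3.028]
wrist_force: [-0.6, -0.5, -0.3]
finger_gap: 10.6
```

>>> {"api": "apply_moves", "payload": {"plan": [0,0,0,0,0,0,0,0,0,0,0,0,0,30,0,0,0,0,0,0,30,0,0,0,0,0,0,30,0,0,0,0,0,0,30]}}

```text
clock: 6.48
eef_pos: [614.9, 4.3, 43.8]
eef_rot: [2.378, 1.57, -0.025]
wrist_force: [0.7, 0.4, 0.2]
finger_gap: 28.1
```

>>> {"api": "apply_moves", "payload": {"plan": [0,0,0,-0.02,0,0,30,0,0,0,-0.04,0,0,30,0,0,0,-0.05,0,0,30,0,0,0,-0.05,0,0,30]}}

```text
clock: 6.98
eef_pos: [614.6, 4.4, 206.7]
eef_rot: [2.347, 1.57, -0.056]
wrist_force: [0.8, 0.1, 0.1]
finger_gap: 28.0
```

```bash
python3 - <<'E'
from h import *
st()
lz=np.array([-.946*np.sin(np.radians(25)),-.324*np.sin(np.radians(25)),np.cos(np.radians(25))])
go(np.array([634,-297,85])+lz*80,-lz,[-.324,.946,0])
a=shot('top','t3');b=shot('side','s3');cv2.imwrite('pics/t3c.png',np.hstack([cv2.resize(a['image'][110:230,190:310,::-1],None,fx=3.3,fy=3.3),cv2.resize(b['image'][140:260,180:300,::-1],None,fx=3.3,fy=3.3)]))
E
```

```text
t 6.97 pos [614.6   4.4 206.7] x [ 0.001 -0.    -1.   ] y [ 0.673 -0.739  0.001] J [-0.05  0.44  1.32 -0.    1.37  0.78] F [0.8 0.1 0.1] gap 28.0
rotvec [-2.675 -0.122  0.592] deg 157.1 | shift now-axes [ 49.2 222.4 219.7] | shift target-axes [  -3.2 -291.4 -123.3]
rotvec [0.402 0.429 0.088] deg 34.1 | shift now-axes [ 49.2 222.4 219.7] | shift target-axes [ -3.2 291.4 123.3]
```

View pics/t3c.png

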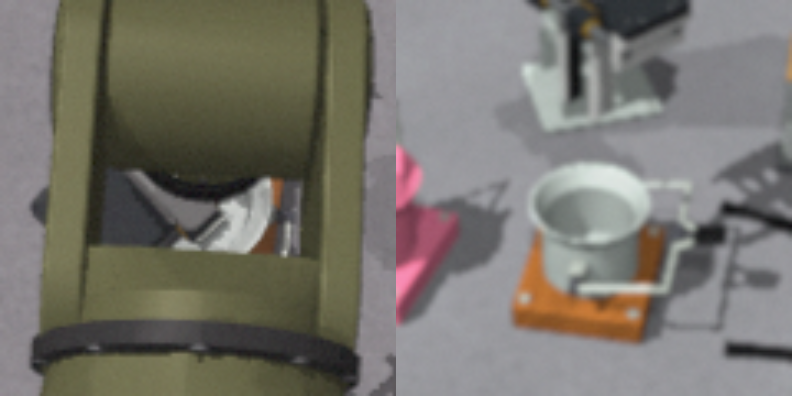

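>>> {"api": "apply_moves", "payload": {"plan": [0,0,0,0,0.037,0.0366,70,0,0,0,0,0.037,0.0366,70,0,0,0,0,0.037,0.0366,70,0,0,0,0,0.037,0.0366,70,0,0,0,0,0.037,0.0366,70]}}

```text
clock: 7.7
eef_pos: [603.7, -257.3, 204.3]
eef_rot: [1.993, 1.57, -0.41]
wrist_force: [0.7, -0.6, -1.1]
finger_gap: 65.4
```

>>> {"api": "apply_moves", "payload": {"plan": [0,0,0,0,0.037,0.0366,70,0.1005,0.107,0.022,0,0,0,70,0.1005,0.107,0.022,0,0,0,70,0.1005,0.107,0.022,0,0,0,70,0.1005,0.107,0.022,0,0,0,70]}}

```text
clock: 8.32
eef_pos: [601.8, -307.8, 204.5]
eef_rot: [-3.14, 1.133, 0.328]
wrist_force: [0.7, -0.4, 0.6]
finger_gap: 65.9
```

```bash
python3 - <<'E'
from h import *
lz=np.array([-.946*np.sin(np.radians(25)),-.324*np.sin(np.radians(25)),np.cos(np.radians(25))])
a=shot('top','t4');st();go(np.array([634,-297,85])+lz*10,-lz,[-.324,.946,0])
b=shot('side','s4');cv2.imwrite('pics/t4c.png',np.hstack([cv2.resize(a['image'][110:230,310:430,::-1],None,fx=3.3,fy=3.3),cv2.resize(b['image'][90:210,180:300,::-1],None,fx=3.3,fy=3.3)]))
E
```

```text
t 8.38 pos [ 600.8 -308.2  203.6] x [ 0.405  0.137 -0.904] y [ 0.315 -0.949 -0.003] J [-0.67  0.43  1.4   0.42  1.09  0.42] F [-2.6 -0.  -0.6] gap 65.8
rotvec [ 3.132e+00 -2.000e-03  8.000e-03] deg 179.5 | shift now-axes [112.2   0.3  19. ] | shift target-axes [112.3  -0.2 -18.4]
rotvec [-0.01  -0.005 -0.001] deg 0.6 | shift now-axes [112.2   0.3  19. ] | shift target-axes [112.3   0.2  18.4]
```

View pics/t4c.png

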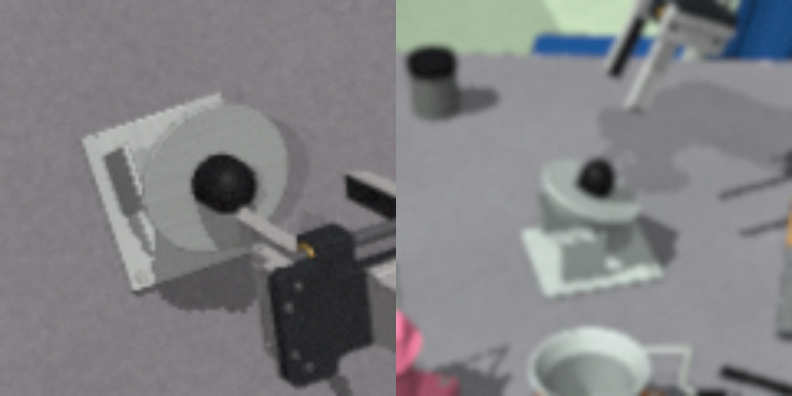

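>>> {"api": "apply_moves", "payload": {"plan": [-0.01,-0.005,0,0,0,0.019,70,0,0,0,0.04,0,0,70,0,0,0,0.03,0,0,70,0,0,0,0,0,0,70], "force": 30}}

```text
clock: 8.93
eef_pos: [613.1, -302.6, 130.2]
eef_rot: [3.138, 1.145, 0.34]
wrist_force: [-0.3, -1.3, 0.7]
finger_gap: 65.8
```

```bash
python3 - <<'E'
from h import *
lz=np.array([-.946*np.sin(np.radians(25)),-.324*np.sin(np.radians(25)),np.cos(np.radians(25))])
a=shot('top','t5');st();go(np.array([634,-297,85])+lz*11,-lz,[-.324,.946,0])
b=shot('side','s5');cv2.imwrite('pics/t5c.png',np.hstack([cv2.resize(a['image'][110:230,310:430,::-1],None,fx=3.3,fy=3.3),cv2.resize(b['image'][90:210,180:300,::-1],None,fx=3.3,fy=3.3)]))
E
```

```text
t 8.97 pos [ 613.4 -303.3  132. ] x [ 0.391  0.136 -0.91 ] y [ 0.336 -0.942  0.003] J [-0.65  0.52  1.44  0.43  0.97  0.37] F [ 0.5 -0.2  1.6] gap 66.3
rotvec [-3.129e+00 -3.000e-03  1.400e-02] deg 179.3 | shift now-axes [40.7  0.8 -0. ] | shift target-axes [40.7 -0.7 -0.3]
rotvec [0.013 0.009 0.002] deg 0.9 | shift now-axes [40.7  0.8 -0. ] | shift target-axes [40.7  0.7  0.3]
```

View pics/t5c.png

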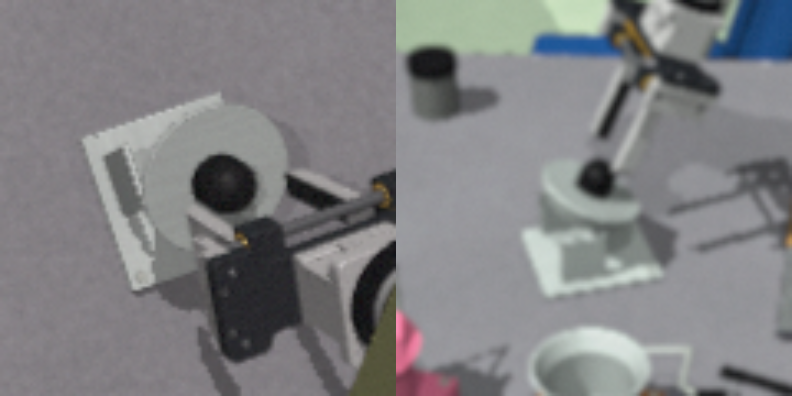

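>>> {"api": "apply_moves", "payload": {"plan": [0.005,0.004,0,0.02,0,0,70,0,0,0,0.015,0,0,70,0,0,0,0.005,0,0,70,0,0,0,0,0,0,70]}}

```text
clock: 9.52
eef_pos: [629.0, -298.1, 95.0]
eef_rot: [3.139, 1.138, 0.333]
wrist_force: [0.1, 0.6, 0.5]
finger_gap: 65.5
```

>>> {"api": "apply_moves", "payload": {"plan": [0,0,0,0,0,0,0,0,0,0,0,0,0,0,0,0,0,0,0,0,0,0,0,0,0,0,0,0,0,0,0,0,0,0,0]}}

```text
clock: 10.15
eef_pos: [629.2, -299.2, 96.1]
eef_rot: [3.134, 1.137, 0.327]
wrist_force: [0.4, -5.6, 1.9]
finger_gap: 39.1
```

```bash
python3 - <<'E'
from h import *
a=shot('top','t6');st()
b=shot('side','s6');cv2.imwrite('pics/t6c.png',np.hstack([cv2.resize(a['image'][110:230,310:430,::-1],None,fx=3.3,fy=3.3),cv2.resize(b['image'][90:210,180:300,::-1],None,fx=3.3,fy=3.3)]))
E
```

```text
t 10.2 pos [ 629.2 -299.1   96.1] x [ 0.398  0.135 -0.907] y [ 0.328 -0.945  0.003] J [-0.63  0.59  1.44  0.45  0.91  0.36] F [ 0.4 -5.6  2.9] gap 39.3
```

View pics/t6c.png

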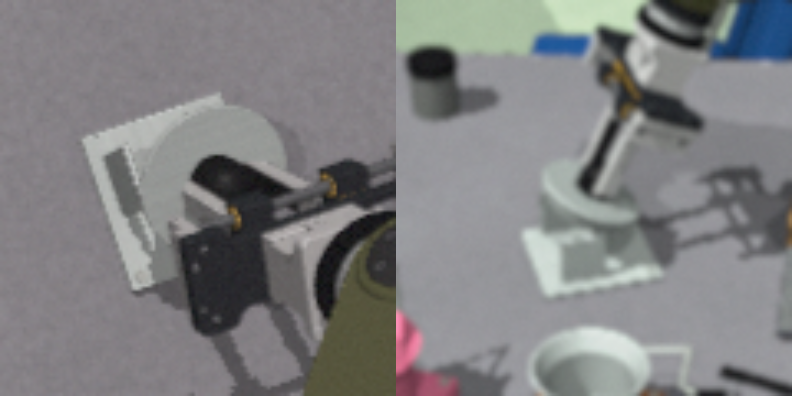

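>>> {"api": "apply_moves", "payload": {"plan": [0,0,0,-0.008,0,0,0,0,0,0,-0.015,0,0,0,0,0,0,-0.03,0,0,0,0,0,0,-0.04,0,0,0,0,0,0,-0.04,0,0,0]}}

```text
clock: 10.88
eef_pos: [575.2, -316.3, 218.0]
eef_rot: [3.138, 1.138, 0.332]
wrist_force: [0.8, -0.5, -2.2]
finger_gap: 39.0
```

```bash
python3 - <<'E'
from h import *
st();go([614.6,4.3,200],[0,0,-1],[-.324,.946,0])
a=shot('top','t7');
b=shot('side','s7');cv2.imwrite('pics/t7c.png',np.hstack([cv2.resize(a['image'][110:230,310:430,::-1],None,fx=3.3,fy=3.3),cv2.resize(b['image'][50:170,180:300,::-1],None,fx=3.3,fy=3.3)]))
E
```

```text
t 10.88 pos [ 575.2 -316.3  218. ] x [ 0.397  0.137 -0.908] y [ 0.329 -0.944  0.001] J [-0.71  0.39  1.43  0.41  1.13  0.38] F [ 0.8 -0.5 -2.2] gap 39.0
rotvec [-3.063  0.    -0.673] deg 179.7 | shift now-axes [  75.8 -289.9 -122.1] | shift target-axes [ 18.  290.6 141.1]
rotvec [ 0.006 -0.433 -0.   ] deg 24.8 | shift now-axes [  75.8 -289.9 -122.1] | shift target-axes [  18.  -290.6 -141.1]
```

View pics/t7c.png

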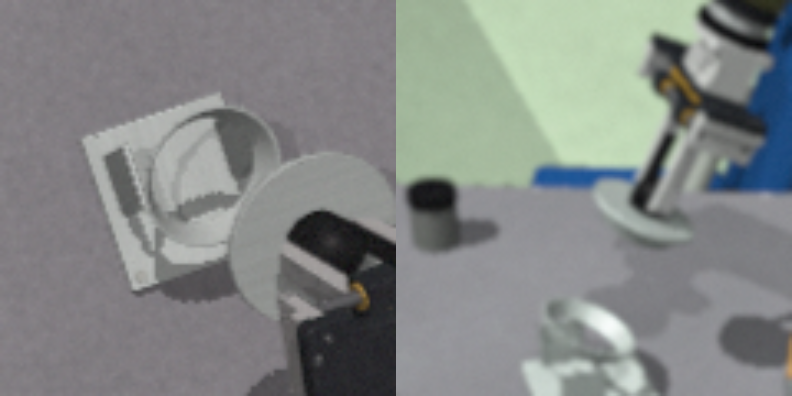

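>>> {"api": "apply_moves", "payload": {"plan": [0.002,-0.1443,0,0,0,0,0,0.002,-0.1443,0,0,0,0,0,0.002,-0.1443,0,0,0,0,0,0,0,0,0,-0.0415,-0.0202,0,0,0,0,0,-0.0415,-0.0202,0]}}

```text
clock: 11.6
eef_pos: [587.6, -223.2, 214.9]
eef_rot: [-0.825, 1.569, 2.646]
wrist_force: [0.2, 0.0, -1.0]
finger_gap: 39.6
```

>>> {"api": "apply_moves", "payload": {"plan": [0,0,0,0,-0.0415,-0.0202,0,0,0,0,0,-0.0415,-0.0202,0,0,0,0,0,-0.0415,-0.0202,0,0,0,0,0,-0.0415,-0.0202,0,0,0,0,0,-0.0415,-0.0202,0]}}

```text
clock: 12.22
eef_pos: [615.8, 6.0, 215.6]
eef_rot: [-0.421, 1.57, 3.05]
wrist_force: [0.6, 0.8, -0.5]
finger_gap: 39.6
```

>>> {"api": "apply_moves", "payload": {"plan": [0,0,0,0.02,0,0,0,0,0,0,0,0,0,0]}}

```text
clock: 12.48
eef_pos: [615.2, 4.8, 194.3]
eef_rot: [-0.362, 1.567, 3.11]
wrist_force: [0.6, -0.1, -1.9]
finger_gap: 39.1
```

```bash
python3 - <<'E'
from h import *
st();go([614.6,4.3,121],[0,0,-1],[-.324,.946,0])
a=shot('top','t8');
b=shot('side','s8');pickle.dump((a,b),open('c8.pkl','wb'))
cv2.imwrite('pics/t8c.png',np.hstack([cv2.resize(a['image'][110:230,190:310,::-1],None,fx=3.3,fy=3.3),cv2.resize(b['image'][140:260,180:300,::-1],None,fx=3.3,fy=3.3)]))
E
```

```text
t 12.47 pos [615.2   4.8 194.3] x [-0.004  0.    -1.   ] y [ 0.324 -0.946 -0.001] J [-0.05  0.46  1.33 -0.    1.36  1.19] F [ 0.6 -0.1 -1.9] gap 39.1
rotvec [-3.141e+00 -2.000e-03  5.000e-03] deg 180.0 | shift now-axes [73.3  0.3  0.5] | shift target-axes [73.3 -0.2 -0.7]
rotvec [0.    0.003 0.001] deg 0.2 | shift now-axes [73.3  0.3  0.5] | shift target-axes [73.3  0.2  0.7]
```

View pics/t8c.png

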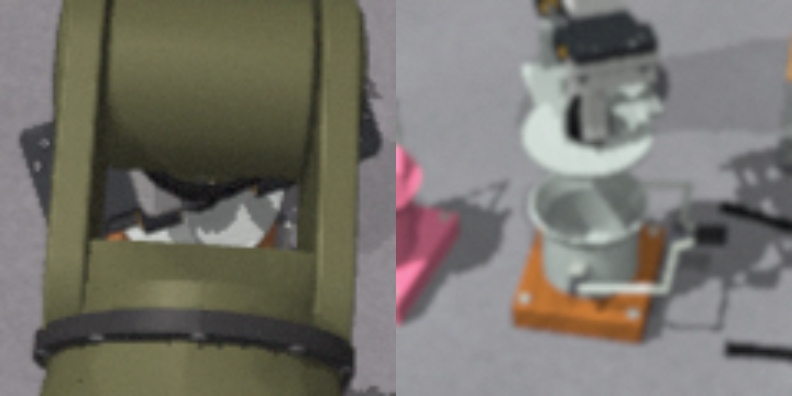

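>>> {"api": "apply_moves", "payload": {"plan": [0,0,0,0.025,0,0,0,0,0,0,0.025,0,0,0,0,0,0,0.016,0,0,0,0,0,0,0,0,0,0]}}

```text
clock: 13.08
eef_pos: [615.9, 3.8, 129.7]
eef_rot: [-0.26, 1.57, -3.073]
wrist_force: [-0.2, -0.2, -1.6]
finger_gap: 39.4
```

>>> {"api": "apply_moves", "payload": {"plan": [0,0,0,0.003,0,0,0,0,0,0,0,0,0,0]}}

```text
clock: 13.32
eef_pos: [616.4, 4.1, 127.8]
eef_rot: [2.595, 1.57, -0.218]
wrist_force: [-0.3, 0.1, -1.1]
finger_gap: 39.1
```

>>> {"api": "apply_moves", "payload": {"plan": [0,0,0,0.002,0,0,0,0,0,0,0,0,0,0]}}

```text
clock: 13.58
eef_pos: [616.1, 4.2, 125.2]
eef_rot: [2.069, 1.571, -0.743]
wrist_force: [0.6, 0.7, -1.2]
finger_gap: 38.8
```

```bash
python3 - <<'E'
from h import *
st();b=shot('side','s9')
cv2.imwrite('pics/s9c.png',cv2.resize(b['image'][150:260,190:300,::-1],None,fx=5,fy=5))
E
```

```text
t 13.57 pos [616.1   4.2 125.2] x [ 0. -0. -1.] y [ 0.323 -0.946  0.   ] J [-0.05  0.52  1.41 -0.    1.22  1.19] F [ 0.6  0.7 -1.2] gap 38.8
```

View pics/s9c.png

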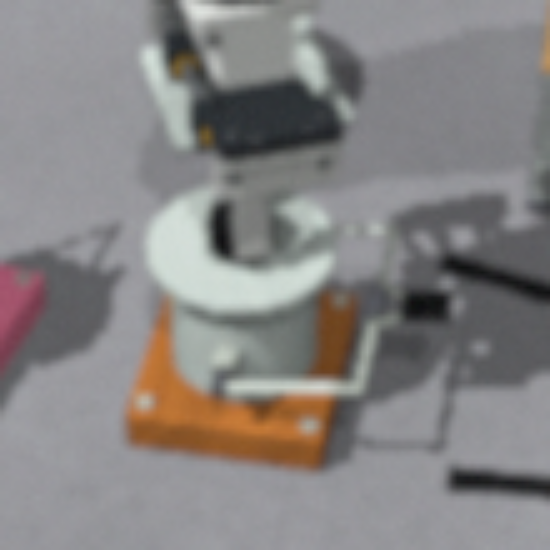

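Still no contact (force −1.2 N), and the lid sits just above the rim. I'll creep down until it touches.

>>> {"api": "apply_moves", "payload": {"plan": [0,0,0,0.002,0,0,0,0,0,0,0,0,0,0]}}

```text
clock: 13.88
eef_pos: [616.0, 4.1, 122.9]
eef_rot: [0.325, 1.571, -2.487]
wrist_force: [-0.7, -0.8, -1.2]
finger_gap: 39.4
```

>>> {"api": "apply_moves", "payload": {"plan": [0,0,0,0.0015,0,0,0,0,0,0,0,0,0,0]}}

```text
clock: 14.12
eef_pos: [616.0, 4.1, 121.5]
eef_rot: [0.543, 1.571, -2.269]
wrist_force: [0.3, 0.3, -1.3]
finger_gap: 39.2
```

>>> {"api": "apply_moves", "payload": {"plan": [0,0,0,0.0015,0,0,0,0,0,0,0,0,0,0]}}

```text
clock: 14.38
eef_pos: [616.1, 4.0, 120.6]
eef_rot: [1.905, 1.57, -0.907]
wrist_force: [-2.9, -1.1, 4.6]
finger_gap: 39.3
```

>>> {"api": "apply_moves", "payload": {"plan": [0,0,0,0,0,0.001,0,0,0,0,0.001,0,0,0,0,0,0,0,0,0,0]}}

```text
clock: 14.75
eef_pos: [615.4, 3.8, 120.0]
eef_rot: [2.682, 1.57, -0.131]
wrist_force: [-1.8, -0.7, 8.4]
finger_gap: 39.0
```

>>> {"api": "apply_moves", "payload": {"plan": [0,0,0,0,0,0,60,0,0,0,0,0,0,60,0,0,0,0,0,0,60,0,0,0,0,0,0,60]}}

```text
clock: 15.25
eef_pos: [615.1, 3.8, 119.0]
eef_rot: [1.139, 1.571, -1.674]
wrist_force: [-0.5, 0.8, 0.6]
finger_gap: 56.7
```

>>> {"api": "apply_moves", "payload": {"plan": [0,0,0,-0.02,0,0,60,0,0,0,-0.04,0,0,60,0,0,0,-0.05,0,0,60,0,0,0,0,0.03,0.04,60,0,0,0,0,0.03,0.04,60]}}

```text
clock: 15.88
eef_pos: [558.1, -79.5, 229.4]
eef_rot: [2.336, 1.57, -0.476]
wrist_force: [0.7, -0.6, 0.8]
finger_gap: 56.4
```

```bash
python3 - <<'E'
from h import *
st();T=shot('top','t10');S=shot('side','s10')
Rc=Ro.from_euler('z',-.146).as_matrix(); oc=np.array([614.6,4.3,0])
pts=circ(oc,Rc,56,114,(0,0,255))
a=overlay(T,pts,205,130,90,100,4,'x');b=overlay(S,pts,195,160,90,100,4,'x')
cv2.imwrite('pics/ov10.png',np.hstack([a,b]))
for A in(1.35,1.45):go(oc+Rc@np.array([-111*np.sin(A),0,68+111*np.cos(A)-19]),[0,0,-1],[.146,.989,0])
E
```

```text
t 15.88 pos [558.1 -79.5 229.4] x [ 0.001 -0.    -1.   ] y [ 0.324 -0.946  0.001] J [-0.21  0.31  1.45 -0.    1.38  1.03] F [ 0.7 -0.6  0.8] gap 56.4
rotvec [-2.669e+00  1.000e-03 -0.000e+00] deg 152.9 | shift now-axes [ 156.2 -112.4   14.5] | shift target-axes [156.3  93.4 -64. ]
rotvec [ 0.473 -0.    -0.001] deg 27.1 | shift now-axes [ 156.2 -112.4   14.5] | shift target-axes [156.3 -93.4  64. ]
rotvec [-2.669e+00  1.000e-03 -0.000e+00] deg 152.9 | shift now-axes [ 167.1 -113.3   16.2] | shift target-axes [167.2  93.4 -65.9]
rotvec [ 0.473 -0.    -0.001] deg 27.1 | shift now-axes [ 167.1 -113.3   16.2] | shift target-axes [167.2 -93.4  65.9]
```

View pics/ov10.png

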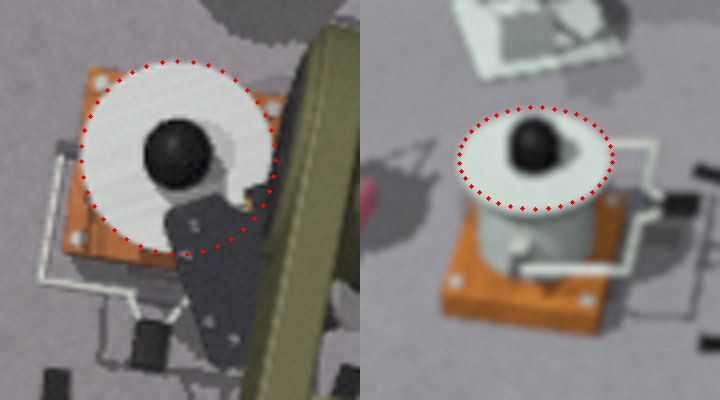

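>>> {"api": "apply_moves", "payload": {"plan": [0.158,0,0,0,0,0,48,0.158,0,0,0,0,0,48,0.157,0,0,0,0,0,48,0,0,0,0,-0.047,0.0325,48,0,0,0,0,-0.0465,0.0325,48]}}

```text
clock: 16.6
eef_pos: [507.3, 24.5, 228.9]
eef_rot: [-0.51, 1.571, 2.487]
wrist_force: [1.4, 0.4, -0.5]
finger_gap: 45.0
```

>>> {"api": "apply_moves", "payload": {"plan": [0,0,0,0.04,0,0,48,0,0,0,0.03,0,0,48,0,0,0,0,0,0,48]}}

```text
clock: 16.98
eef_pos: [507.2, 23.5, 157.7]
eef_rot: [0.144, 1.567, -3.141]
wrist_force: [0.3, 0.6, 0.1]
finger_gap: 45.1
```

```bash
python3 - <<'E'
from h import *
st();T=shot('top','t11');S=shot('side','s11')
Rc=Ro.from_euler('z',-.146).as_matrix(); oc=np.array([614.6,4.3,0])
a=overlay(T,[],205,130,90,100,4,'x');b=overlay(S,[],210,130,90,100,4,'x')
cv2.imwrite('pics/ov11.png',np.hstack([a,b]))
A=1.4;go(oc+Rc@np.array([-111*np.sin(A),0,68+111*np.cos(A)-19]),[0,0,-1],[.146,.989,0])
E
```

```text
t 16.98 pos [507.2  23.5 157.7] x [-0.003 -0.    -1.   ] y [-0.143 -0.99   0.   ] J [-0.03  0.25  1.7  -0.    1.2   1.69] F [0.3 0.6 0.1] gap 45.1
rotvec [-3.139e+00 -0.000e+00 -2.000e-03] deg 179.8 | shift now-axes [92.3  3.3  1.7] | shift target-axes [92.3 -3.3 -1.6]
rotvec [ 0.003 -0.001  0.   ] deg 0.2 | shift now-axes [92.3  3.3  1.7] | shift target-axes [92.3  3.3  1.6]
```

View pics/ov11.png

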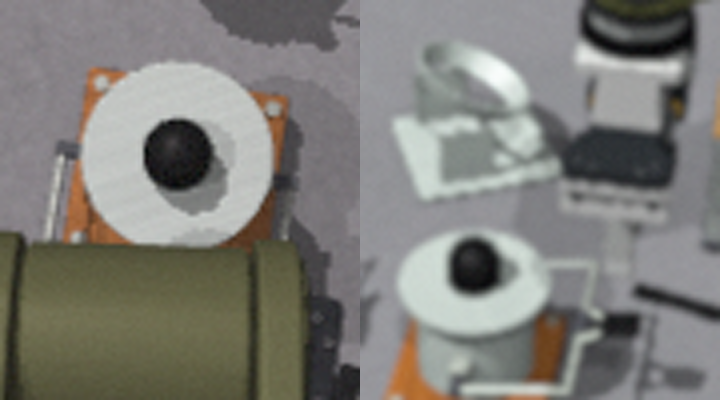

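>>> {"api": "apply_moves", "payload": {"plan": [0,0,0,0.03,0.0033,0.0016,48,0,0,0,0.03,0,0,48,0,0,0,0.02,0,0,48,0,0,0,0.012,0,0,48,0,0,0,0,0,0,48], "force": 12}}

```text
clock: 17.7
eef_pos: [506.2, 20.0, 67.5]
eef_rot: [2.897, 1.57, -0.388]
wrist_force: [-0.0, -0.2, 0.2]
finger_gap: 45.0
```

>>> {"api": "apply_moves", "payload": {"plan": [0,0,0,0,0,0,0,0,0,0,0,0,0,0,0,0,0,0,0,0,0,0,0,0,0,0,0,0]}}

```text
clock: 18.2
eef_pos: [505.9, 19.3, 67.4]
eef_rot: [1.933, 1.569, -1.352]
wrist_force: [-1.2, -6.8, 1.0]
finger_gap: 21.9
```

```bash
python3 - <<'E'
from h import *
st();S=shot('side','s12')
overlay(S,[],200,130,120,120,5,'s12c')
E
```

```text
t 18.2 pos [505.9  19.3  67.4] x [ 0.    -0.001 -1.   ] y [-0.143 -0.99   0.001] J [-0.03  0.37  1.78 -0.    0.99  1.68] F [-1.2 -6.8  1. ] gap 21.9
```

View pics/s12c.png

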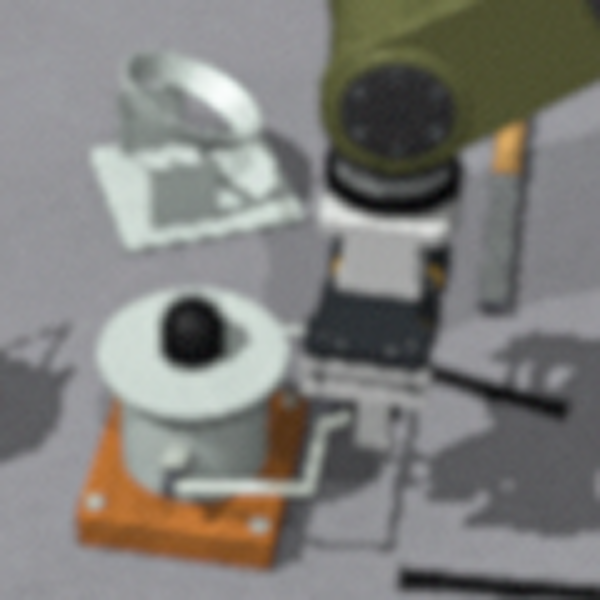

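>>> {"api": "apply_moves", "payload": {"plan": [0,0,0,0,0.001,0,40,0,0,0,0,0,0,40,0,0,0,-0.001,0,0.006,40,0,0,0,0,0,0,0,0,0,0,0,0,0,0]}}

```text
clock: 18.88
eef_pos: [499.8, 19.8, 68.2]
eef_rot: [2.325, 1.57, -0.961]
wrist_force: [-2.1, -3.3, 0.7]
finger_gap: 21.9
```

>>> {"api": "apply_moves", "payload": {"plan": [0,0,0,0,0,0,0,0,0,0,0,0,0,0]}}

```text
clock: 19.12
eef_pos: [499.7, 19.7, 68.0]
eef_rot: [1.115, 1.57, -2.171]
wrist_force: [-1.8, -3.0, 1.5]
finger_gap: 21.4
```

```bash
python3 - <<'E'
from h import *
st();r=117;A=np.r_[1.4:.15:-.125,.2]
A=np.array([1.4,1.25,1.1,.95,.8,.65,.5,.4,.3,.2,.1,0,-.1,-.2])
L=np.interp(A,[-.2,-.1,0,.21],[2,4,5,0])
z=(r+0)*np.sin(A);x=-(r*np.cos(A)+L)
for i in range(1,len(A)):print(A[i],(x[i]-x[i-1]).round(1),(z[i]-z[i-1]).round(1))
E
```

```text
t 19.12 pos [499.7  19.7  68. ] x [-0. -0. -1.] y [-0.143 -0.99   0.   ] J [-0.03  0.36  1.8  -0.    0.99  1.68] F [-1.8 -3.   1.5] gap 21.4
1.25 -17.0 -4.3
1.1 -16.2 -6.8
0.95 -15.0 -9.1
0.8 -13.5 -11.2
0.65 -11.6 -13.1
0.5 -9.5 -14.7
0.4 -5.1 -10.5
0.3 -4.0 -11.0
0.2 -3.1 -11.3
0.1 -4.1 -11.6
0.0 -3.0 -11.7
-0.1 1.6 -11.7
-0.2 3.7 -11.6
```

>>> {"api": "apply_moves", "payload": {"plan": [0,0,0,-0.017,0,-0.0043,0,0,0,0,-0.0162,0,-0.0068,0,0,0,0,-0.015,0,-0.0091,0,0,0,0,0,0,0,0]}}

```text
clock: 19.62
eef_pos: [520.3, 16.8, 116.9]
eef_rot: [3.013, 1.569, -0.273]
wrist_force: [-1.2, -1.6, 2.1]
finger_gap: 21.9
```

```bash
python3 - <<'E'
from h import *
st();S=shot('side','s13')
overlay(S,[],200,130,120,120,5,'s13c')
E
```

```text
t 19.62 pos [520.3  16.8 116.9] x [ 0.001 -0.    -1.   ] y [-0.143 -0.99   0.   ] J [-0.04  0.33  1.7  -0.    1.11  1.68] F [-1.2 -1.6  2.1] gap 21.9
```

View pics/s13c.png

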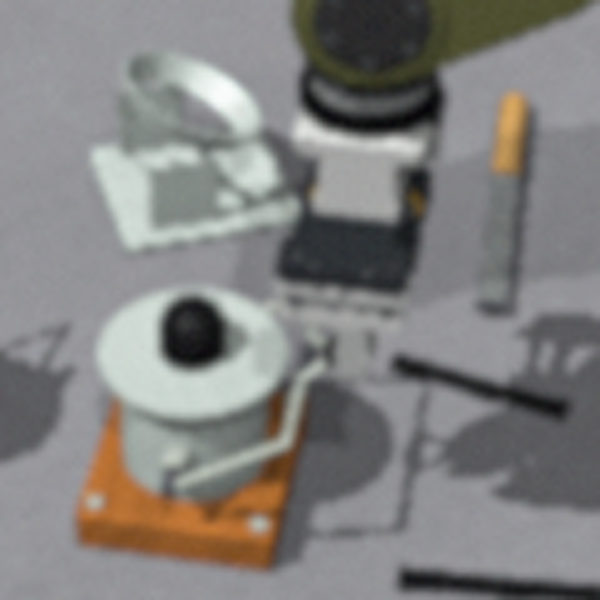

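The bail rises with the grip at low force. I'll continue along the arc.

>>> {"api": "apply_moves", "payload": {"plan": [0,0,0,-0.0135,0,-0.0112,0,0,0,0,-0.0116,0,-0.0131,0,0,0,0,-0.0095,0,-0.0147,0,0,0,0,0,0,0,0]}}

```text
clock: 20.18
eef_pos: [558.5, 11.3, 150.5]
eef_rot: [2.572, 1.57, -0.713]
wrist_force: [-2.0, -2.2, 3.7]
finger_gap: 21.7
```

>>> {"api": "apply_moves", "payload": {"plan": [0,0,0,-0.0051,0,-0.0105,0,0,0,0,-0.004,0,-0.011,0,0,0,0,0,0,0,0]}}

```text
clock: 20.55
eef_pos: [579.8, 8.3, 159.9]
eef_rot: [2.841, 1.57, -0.444]
wrist_force: [-1.7, -2.6, 4.7]
finger_gap: 22.0
```

```bash
python3 - <<'E'
from h import *
st();S=shot('side','s14')
overlay(S,[],190,110,120,120,5,'s14c')
E
```

```text
t 20.55 pos [579.8   8.3 159.9] x [ 0.001 -0.    -1.   ] y [-0.143 -0.99   0.   ] J [-0.05  0.4   1.49 -0.    1.25  1.67] F [-1.7 -2.6  4.7] gap 22.0
```

View pics/s14c.png

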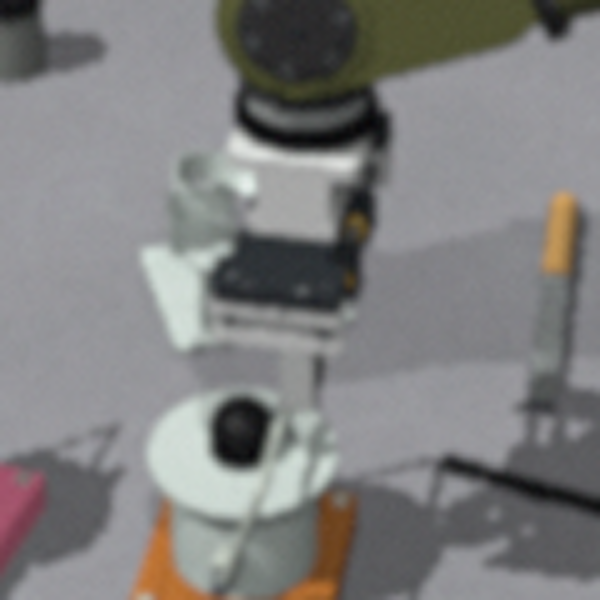

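>>> {"api": "apply_moves", "payload": {"plan": [0,0,0,-0.0035,0,-0.0113,0,0,0,0,-0.0041,0,-0.0116,0,0,0,0,0,0,0,0]}}

```text
clock: 20.98
eef_pos: [602.2, 5.0, 167.4]
eef_rot: [2.378, 1.571, -0.908]
wrist_force: [-3.0, -1.5, 4.5]
finger_gap: 22.1
```

>>> {"api": "apply_moves", "payload": {"plan": [0,0,0,-0.003,0,-0.0117,0,0,0,0,0.001,0,-0.0117,0,0,0,0,0,0,0,0]}}

```text
clock: 21.35
eef_pos: [625.8, 1.6, 168.7]
eef_rot: [2.525, 1.571, -0.76]
wrist_force: [2.4, -0.7, -5.4]
finger_gap: 22.1
```

>>> {"api": "apply_moves", "payload": {"plan": [0,0,0,0.003,0,-0.011,0,0,0,0,0,0,0,0]}}

```text
clock: 21.6
eef_pos: [635.6, 0.3, 165.6]
eef_rot: [0.071, 1.567, 3.069]
wrist_force: [-9.8, -0.9, -2.3]
finger_gap: 21.5
```

```bash
python3 - <<'E'
from h import *
st();S=shot('side','s15')
overlay(S,[],190,110,120,120,5,'s15c')
E
```

```text
t 21.6 pos [6.356e+02 3.000e-01 1.656e+02] x [-0.004  0.    -1.   ] y [-0.143 -0.99   0.   ] J [-0.06  0.53  1.3   0.    1.32  1.66] F [-9.8 -0.9 -2.3] gap 21.5
```

View pics/s15c.png

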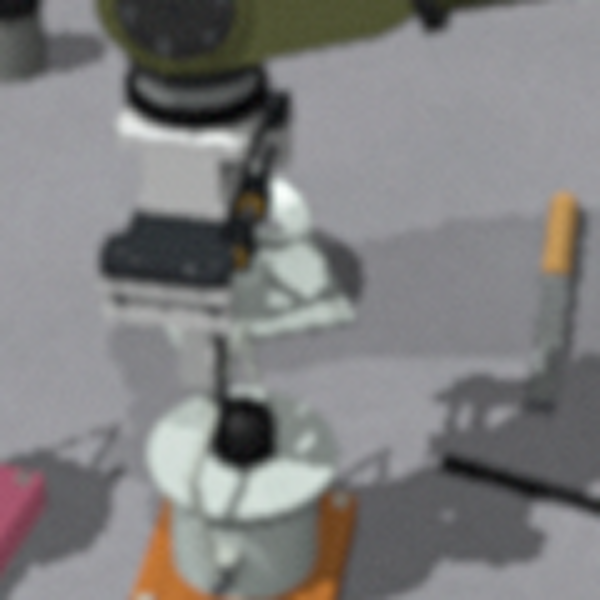

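It has met the stop: Fx has jumped to −9.8 N. I'll let go and retreat straight up.

>>> {"api": "apply_moves", "payload": {"plan": [0,0,0,0,0,0,48,0,0,0,0,0,0,48,0,0,0,0,0,0,48]}}

```text
clock: 22.02
eef_pos: [636.6, 0.2, 166.9]
eef_rot: [-3.088, 1.57, -0.09]
wrist_force: [0.4, -0.1, -0.5]
finger_gap: 44.4
```

>>> {"api": "apply_moves", "payload": {"plan": [0,0,0,-0.02,0,0,48,0,0,0,-0.04,0,0,48,0,0,0,-0.04,0,0,48,0,0,0,0,0.05,0,48,0,0,0,0,0.05,0,48]}}

```text
clock: 22.65
eef_pos: [622.0, -99.7, 267.2]
eef_rot: [3.017, 1.569, -0.267]
wrist_force: [0.9, -1.0, 0.2]
finger_gap: 45.2
```

>>> {"api": "apply_moves", "payload": {"plan": [0,0,0,0,0.05,0,48,0,0,0,0,0.05,0,48,0,0,0,0,0.05,0,48,0,0,0,0,0.05,0,48,0,0,0,0,0,0,48]}}

```text
clock: 23.28
eef_pos: [592.4, -299.9, 266.2]
eef_rot: [1.403, 1.571, -1.886]
wrist_force: [-0.0, -0.1, -1.2]
finger_gap: 45.1
```

```bash
python3 - <<'E'
from h import *
st();T=shot('top','t16');S=shot('side','s16')
Rc=Ro.from_euler('z',-.146).as_matrix(); oc=np.array([614.6,4.3,0])
pts=circ(oc,Rc,56,114,(0,0,255))
for A,c in((-.17,(255,0,255)),(0,(0,255,0))): pts+=[(oc+Rc@np.array([-r*np.sin(A),0,70+r*np.cos(A)]),c) for r in (96,126)]
a=overlay(T,pts,205,130,90,90,4,'x');b=overlay(S,pts,195,140,90,90,4,'x')
cv2.imwrite('pics/ov16.png',np.vstack([np.hstack([a,b])]))
cv2.imwrite('pics/full16.png',T['image'][:,:,::-1])
E
```

```text
t 23.27 pos [ 592.4 -299.9  266.2] x [-0. -0. -1.] y [-0.147 -0.989  0.   ] J [-0.52  0.54  1.05 -0.    1.55  1.19] F [-0.  -0.1 -1.2] gap 45.1
```

View pics/ov16.png

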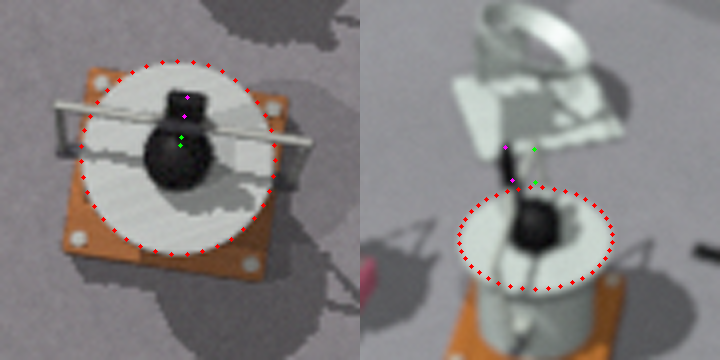

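View pics/full16.png

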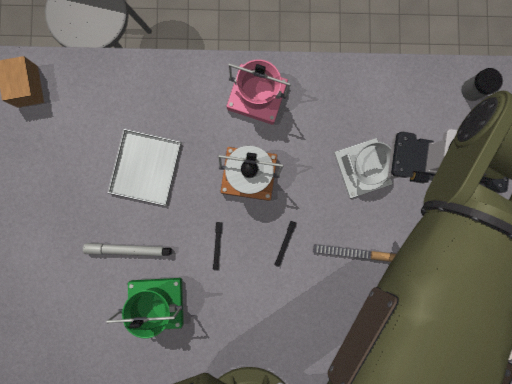

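The tab (top crop 186,104; side crop 508,165) lies on the −0.17 rad marks. The lid fits its home circle in both views, and the bystanders are where they started. Handing in.

```bash
python3 - <<'E'
from h import *
print(ticket.sign_off())
E
```

```text
the job is handed in; nothing more can be done
None
```

The job is done and handed in at about 23 s of the 64 s allowed. The valve tool went from the tray into the canister. The lid was drawn out along its own axis, uprighted, nested in the mouth and let go. The bail was then swung by its tab over the knob to its stop and released.

- **Lid and bail:** in the last pictures the flange matches its home circle in both views, and the tab matches the −0.17 rad marks. I felt the stop as a reaction of about 10 N. The arm stood clear with no load on it at hand-in.
- **Bystanders:** the tire levers, the pump and the visible part of the rasp look unmoved. The arm hid the rasp's handle end in the last top view.
- **Not checked directly:** the valve tool under the lid can no longer be seen. It rests on its release inside the canister and the empty tray. The clamping force was not measured; I inferred it from the bail staying at its stop.
- **Disagreement:** the side camera read about 1 px (roughly 2–6 mm in height) off the top camera. I went by the top view and contact forces.

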